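Make up two shaft-end repair kits on their kit boards

ROBOT

A 6-joint arm with a two-finger parallel gripper is mounted at the origin on a cart in front of the work surface, level with it; the furniture and walls round the work are solid. World frame = base frame: x ahead of the robot, y to its left, z up, the work surface at z = 0. Lengths are in m, angles in degrees, forces in N, time in s.
With the tool pointing down it reaches from about 0.325 to 0.775 m from the base axis. Payload 5.5 kg.
Tool frame: the origin (TCP) lies at the centre of the arm's flange, where the gripper is bolted on; the fingertips stand 182 mm ahead of it and the grasp point (between the pads) lies 163 mm ahead of it; z points along the fingers, y is the direction in which the jaws open and shut (so a half turn about z gives the same grasp; the last joint's range is limited). The gripper opens to 88 mm and grips with 3 to 60 N. Pads are 20 mm wide; open, the fingers measure 115 mm over their backs; the gripper's body (75 mm by 178 mm) begins 61 mm behind the grasp point.
Start: joints at [-69.139, 5.22, 70.514, -0, 104.267, -3.249], TCP at [0.245, -0.548, 0.405] pointing down, gripper open.
Joint ranges: [-164.24, 164.24], [-49.07, 125.15], [9.68, 141.18], [-86.29, 266.29], [3.28, 154.24], [-151.56, 151.56]. Speed limits (degrees/s): [147.25, 147.25, 172.46, 180, 180, 180].

INTERFACE

Orientations are given as [roll, pitch, yaw] about the fixed x, y, z axes, in that order (R = Rz(yaw) Ry(pitch) Rx(roll)).
In Python, from station import r gives the robot as it stands. The module is installed in compiled form; this text tells all that it offers. Calls block until the motion is done:
- r.reach(position, orientation): joint-space move of the TCP to a pose.
- r.servo_line(position, rotation=None, speed=0.15): straight line of the TCP; rotation=None keeps the orientation; speed is the mean speed in m/s.
- r.move_joints(angles): joint-space move.
- r.let_go() and r.grab(squeeze=None): open the fingers fully, or close them until they stop; squeeze is the grip in N (None keeps the last).
- r.wait(seconds).
- r.inverse_kinematics(position, orientation): joint angles nearest the present ones, or None.
- r.sense(): the state.
- r.snapshot(name): name is "scene" or "top"; returns a dict with "frame" (400x640x3 uint8, red, green, blue), "fx", "fy", "cx", "cy" (pixels), "R" (3x3) and "t" (3): a world point X has camera coordinates R X + t. Camera axes: x right, y down, z forward; pixel columns grow to the right and rows downward; lengths in m; the calibration is good to about 2 mm. A picture is of the moment at which its call begins. There is no depth.
A pose or a line that the arm cannot do raises r.IKError and nothing moves.
- r.hand_in(): hands the job in, once; it reports no verdict.
The state is a dict: "clock": time; "joints": joint angles; "joint_vel": joint speeds; "joint_torque": joint torques, N m; "tcp_pos": TCP position; "orientation": TCP orientation; "contact_force": force on the tool from outside, world axes, zero at the start; "torque": the same for the moment, N m; "opening": finger opening in m.
Only numpy, scipy, OpenCV 4.12 (cv2) and the standard library are available. Lean on these libraries where they do the work, as an engineer would, in place of code of your own. Each camera call takes 0.05 s, during which the arm holds its last target.

TASK

Make up the two shaft-end repair kits from the stock tray, every part lying flat over the post or boss of its station. Blue board, bearing end: the gold spacer ring goes down round the foot of the tall stepped post first, then the large bearing over the same post to rest on the spacer, and the snap ring round the low boss; green board, seal end: the steel sleeve upright on the tall post and the black seal ring round the low boss. The small bearing stays where it is in the tray, and leave the caliper and the marker alone.

Things in the scene. Friction and masses are not known exactly. Their poses are not given: they have to be found in the camera images.
- kit_blue: Blue kit board, fixed, 80 mm (its x) by 144 mm (its y), top face 12 mm above the worktop; origin: centre of its underside, z up. At y +36 mm a tall stepped aluminium post: shoulder of diameter 28 rising 6 mm above the top face, then a spigot of diameter 18 with a cone end, tip 32 mm above the top face. At y -36 mm a low chamfered boss, diameter 28, 6 mm high. White circles mark both.
- kit_green: Green kit board, fixed, 80 mm (its x) by 144 mm (its y), top face 12 mm above the worktop; origin: centre of its underside, z up. At y +36 mm a tall plain aluminium post of diameter 20 with a cone end, tip 32 mm above the top face. At y -36 mm a low chamfered boss, diameter 36, 6 mm high. White circles mark both.
- spacer_ring: Gold-coloured spacer ring, 52 mm outside, 37 mm clear bore, 7 mm high, lying flat; starts on the floor (3 mm above the worktop) of a flat grey stock tray, 200 x 300 mm with walls 32 mm high, among the other stock; grip across the outside. origin: centre of its underside, z up.
- large_bearing: Large ball bearing, steel with dark seals: 52 mm outside, 15 mm high, bore 25 mm, lying flat; starts on the floor (3 mm above the worktop) of a flat grey stock tray, 200 x 300 mm with walls 32 mm high, among the other stock; grip across the outside. origin: centre of its underside, z up.
- snap_ring: Dull bronze-coloured snap ring set with eyelets, about 53 mm outside, 8 mm high, clear bore 39 mm, lying flat; starts on the floor (3 mm above the worktop) of a flat grey stock tray, 200 x 300 mm with walls 32 mm high, among the other stock; grip across the outside. origin: centre of its underside, z up.
- steel_sleeve: Plain grey steel sleeve (short tube), 43 mm outside, 42 mm high, clear bore 28 mm, standing upright; starts on the floor (3 mm above the worktop) of a flat grey stock tray, 200 x 300 mm with walls 32 mm high, among the other stock; grip across the outside. origin: centre of its underside, z up.
- seal_ring: Black lip seal ring, 60 mm outside, 8 mm high, clear bore 44 mm, lying flat; starts on the floor (3 mm above the worktop) of a flat grey stock tray, 200 x 300 mm with walls 32 mm high, among the other stock; grip across the outside. origin: centre of its underside, z up.
- small_bearing: Small ball bearing, 42 mm outside, 12 mm high, which belongs to neither kit and stays in the stock tray. origin: centre of its underside, z up.
- caliper: Caliper with a black head, 241 mm long, lying to the right of the tray; a bystander. Origin under its middle, y along its beam.
- marker: White marker pen with a black cap, 120 mm long, lying on the worktop; a bystander. Origin under its middle, y along the pen.
Mind the look-alikes: they are no part of the job. Leave any purple look-alike of the spacer_ring alone.

How it is judged (in metres and radians):
At the end, for the whole second after the job is handed in: Blue board: spacer ring round the stepped post, large bearing on it, snap ring round the boss; green board: sleeve on the post, seal ring round the boss. Each within 10 mm of its station along each board axis, at its seated height within 3 mm, level within 0.06 rad, at rest (x of spacer_ring in the frame of kit_blue between -0.01 and 0.01 m and y of spacer_ring in the frame of kit_blue between 0.026 and 0.046 m and z of spacer_ring in the frame of kit_blue between 0.009 and 0.015 m and angle between each of spacer_ring, large_bearing, snap_ring, steel_sleeve, seal_ring's own z axis and vertical below 0.06 rad and linear speed of each of spacer_ring, large_bearing, snap_ring, steel_sleeve, seal_ring below 0.01 m/s and x of large_bearing in the frame of kit_blue between -0.01 and 0.01 m and y of large_bearing in the frame of kit_blue between 0.026 and 0.046 m and z of large_bearing in the frame of kit_blue between 0.016 and 0.022 m and x of snap_ring in the frame of kit_blue between -0.01 and 0.01 m and y of snap_ring in the frame of kit_blue between -0.046 and -0.026 m and z of snap_ring in the frame of kit_blue between 0.009 and 0.015 m and x of steel_sleeve in the frame of kit_green between -0.01 and 0.01 m and y of steel_sleeve in the frame of kit_green between 0.026 and 0.046 m and z of steel_sleeve in the frame of kit_green between 0.009 and 0.015 m and x of seal_ring in the frame of kit_green between -0.01 and 0.01 m and y of seal_ring in the frame of kit_green between -0.046 and -0.026 m and z of seal_ring in the frame of kit_green between 0.009 and 0.015 m); the robot touches nothing.
It fails at once if the small bearing is moved more than 15 mm (distance of small_bearing from where it was at the start of the episode above 0.015 m).
It fails at once if the caliper is moved more than 20 mm (distance of caliper from where it was at the start of the episode above 0.02 m).
It fails at once if the marker is moved more than 20 mm (distance of marker from where it was at the start of the episode above 0.02 m).
It also fails if it takes over 112 s, if anything falls off the work surface, if the arm or the gripper's body presses on something with over 40 N, if the wrist force passes 120 N, or if a joint passes its speed limit or range.

## Working session

There is one attempt and no reset: what is moved stays moved. The work goes in short steps, each a Python script; the robot and the scene stay as the last script left them, time stands still between calls to the robot, and variables do not carry over. Pictures are saved under pics/ and viewed, and the job is handed in when it is done.

```bash
mkdir -p pics; python3 - <<'E'
from station import r
import cv2,numpy as np
for n in("scene","top"):
    s=r.snapshot(n); cv2.imwrite(f"pics/{n}0.png",s["frame"][:,:,::-1]); print(n,s["fx"],s["fy"],s["cx"],s["cy"],np.round(s["R"],4).tolist(),np.round(s["t"],4).tolist(), (-np.array(s["R"]).T@s["t"]).round(3))
st=r.sense();print(st)
E
```

```text
scene 391.81172882438085 391.81172882438085 322.5825985282332 204.65333105123463 [[0.5309, -0.8474, -0.009], [-0.4395, -0.2663, -0.8579], [0.7246, 0.4594, -0.5138]] [-0.4866, 0.1564, 0.9109] [-0.333 -0.789  0.598]
top 379.32413347824536 379.32413347824536 314.8657829787624 198.44122556308923 [[0.1138, -0.9935, 0.0025], [-0.9735, -0.112, -0.1992], [0.1982, 0.0202, -0.98]] [-0.3187, 0.4441, 0.7839] [ 0.313 -0.283  0.857]
{'clock': 0.1, 'joints': array([-6.91388370e+01,  5.25943251e+00,  7.05730401e+01, -1.73192425e-03,
        1.04265961e+02, -3.24786515e+00]), 'joint_vel': array([ 0.00058155, -0.0995968 , -0.07374356, -0.05677541, -0.02901887,
       -0.01250875]), 'joint_torque': array([ 3.97840748e-03, -4.47858274e+01, -4.07570243e+01,  7.00023375e-02,
        2.83928047e-02, -8.66739265e-05]), 'tcp_pos': array([ 0.2451078 , -0.54771795,  0.40363213]), 'orientation': array([-1.79901630e+02, -3.90024063e-03,  2.41085995e+01]), 'contact_force': array([-0.17110873,  0.07581625,  0.36476753]), 'torque': array([ 0.03431018, -0.04482584, -0.02968589]), 'opening': 0.08780788782012497}
```

View pics/scene0.png

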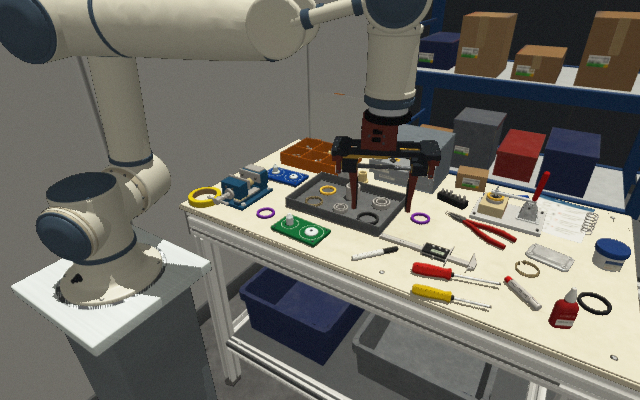

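View pics/top0.png

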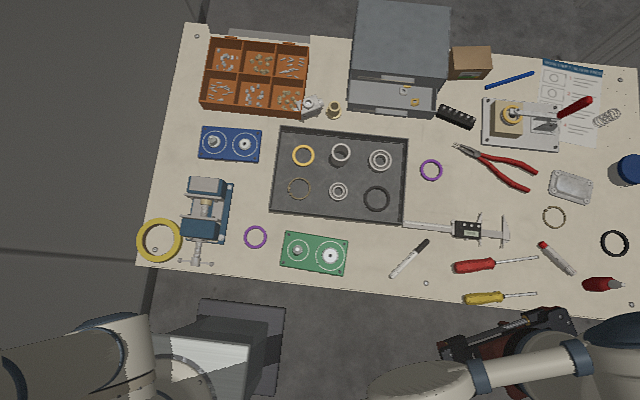

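```bash
cat > h.py <<'E'
import numpy as np,cv2
from station import r
def ray(s,u,v,z):
    R=np.array(s["R"]);t=np.array(s["t"]);c=-R.T@t
    d=R.T@np.array([(u-s["cx"])/s["fx"],(v-s["cy"])/s["fy"],1]); return c+d*(z-c[2])/d[2]
def proj(s,X):
    p=np.array(s["R"])@np.array(X)+np.array(s["t"]); return np.array([s["fx"]*p[0]/p[2]+s["cx"],s["fy"]*p[1]/p[2]+s["cy"]])
E
python3 - <<'E'
from h import *
im=cv2.imread("pics/top0.png")
c=im[110:285,190:430]; cv2.imwrite("pics/crop1.png",cv2.resize(c,None,fx=3.3,fy=3.3,interpolation=cv2.INTER_CUBIC))
E
```

```text
(no output)
```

View pics/crop1.png

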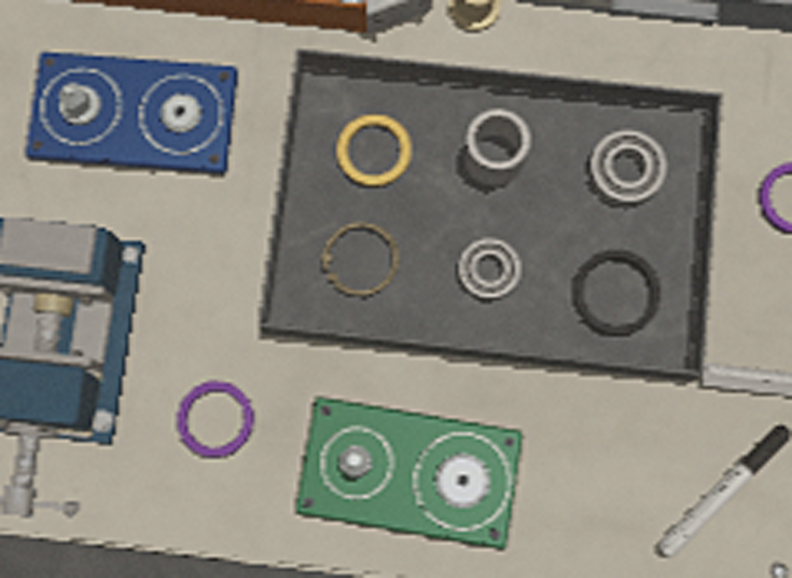

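```bash
cat > meas.py <<'E'
from h import *
def ell(m,off):
    cs,_=cv2.findContours(m,cv2.RETR_EXTERNAL,cv2.CHAIN_APPROX_NONE)
    c=max(cs,key=cv2.contourArea); h=cv2.convexHull(c)
    e=cv2.fitEllipse(h if len(h)>=6 else c); return (e[0][0]+off[0],e[0][1]+off[1]),e[1]
E
python3 - <<'E'
from meas import *
s=r.snapshot("top");im=s["frame"][:,:,::-1].copy();hsv=cv2.cvtColor(im,cv2.COLOR_BGR2HSV);g=cv2.cvtColor(im,cv2.COLOR_BGR2GRAY)
floor=g[135:145,300:320].mean() ; print("floor",floor, hsv[172,310])
def win(u,v,w=18): return slice(v-w,v+w),slice(u-w,u+w)
def do(name,m,u,v,z,w=18):
    ys,xs=win(u,v,w); mm=(m[ys,xs]*255).astype(np.uint8)
    p,ax=ell(mm,(u-w,v-w)); print(name,np.round(p,1),np.round(ax,1),"world",ray(s,*p,z).round(4),"diam mm",np.round(np.array(ax)*2.2,1))
H,S,V=hsv[...,0],hsv[...,1],hsv[...,2]
do("spacer",(S>80)&(H<35),303,155,.0065+.003)
do("snap",(S>60)&(H<35),299,188,.007)
do("large",g>105,380,160,.018)
do("sleeve",g>105,341,152,.045)
do("small",g>105,338,191,.015)
do("seal",g<55,376,198,.008,20)
# boards
for n,lo,hi in(("blue",100,125),("green",60,90)):
    m=((H>=lo)&(H<=hi)&(S>90)).astype(np.uint8)*255
    box=(slice(110,170),slice(190,270)) if n=="blue" else (slice(222,285),slice(270,355))
    mm=np.zeros_like(m);mm[box]=m[box]
    mm=cv2.morphologyEx(mm,cv2.MORPH_CLOSE,np.ones((9,9)))
    cs,_=cv2.findContours(mm,cv2.RETR_EXTERNAL,cv2.CHAIN_APPROX_NONE);c=max(cs,key=cv2.contourArea)
    P=np.array([ray(s,*q[0],.012)[:2] for q in c],np.float32)
    (cx,cy),(w,h),a=cv2.minAreaRect(P*1000);print(n,cx,cy,w,h,a)
    np.save(n+".npy",P)
for n,(u,v) in dict(bpost=(213,142),bboss=(244,144),gpost=(297,250),gboss=(330,255)).items():
    do(n+"_boss",(g>130)&(S<60),u,v,.018,8)
cv2.imwrite("pics/c2.png",cv2.resize(im[120:165,190:270],None,fx=8,fy=8))
cv2.imwrite("pics/c3.png",cv2.resize(im[222:285,270:360],None,fx=8,fy=8))
for n,q in dict(tl=(281,128),tr=(408,138),bl=(269,212),br=(403,226)).items(): print(n,ray(s,*q,.032).round(3))
E
```

```text
floor 94.875 [24 13 95]
spacer [302.9 155.1] [21.5 22.6] world [ 0.5843 -0.2258  0.0095] diam mm [47.3 49.7]
snap [298.8 188. ] [21.4 22.3] world [ 0.5054 -0.2257  0.007 ] diam mm [47.  49.1]
large [380.2 159.7] [21.5 23.4] world [ 0.5909 -0.4048  0.018 ] diam mm [47.3 51.4]
sleeve [340.7 151.6] [18.4 19.8] world [ 0.5906 -0.3112  0.045 ] diam mm [40.4 43.5]
small [338.1 190.6] [17.8 19. ] world [ 0.5077 -0.3159  0.015 ] diam mm [39.2 41.8]
seal [375.4 199.3] [22.4 24.8] world [ 0.4989 -0.4029  0.008 ] diam mm [49.3 54.5]
blue 592.2745361328125 -52.271217346191406 78.4775390625 141.2518310546875 1.9410961866378784
green 362.36224365234375 -276.6831970214844 140.47084045410156 78.136962890625 87.07829284667969
bpost_boss [213.4 140.7] [11.2 12.4] world [ 0.5923 -0.0149  0.018 ] diam mm [24.6 27.2]
bboss_boss [244.5 143.7] [10.7 11.5] world [ 0.5933 -0.0881  0.018 ] diam mm [23.5 25.3]
gpost_boss [297.5 249.1] [8.3 9.4] world [ 0.3657 -0.2403  0.018 ] diam mm [18.3 20.6]
gboss_boss [329.6 255.1] [16.2 16.7] world [ 0.3607 -0.312   0.018 ] diam mm [35.6 36.6]
tl [ 0.636 -0.169  0.032]
tr [ 0.645 -0.462  0.032]
bl [ 0.438 -0.169  0.032]
br [ 0.441 -0.464  0.032]
```

```bash
python3 - <<'E'
from h import *
im=cv2.imread("pics/scene0.png")
cv2.imwrite("pics/c4.png",cv2.resize(im[130:260,180:440],None,fx=3,fy=3,interpolation=cv2.INTER_CUBIC))
E
```

```text
(no output)
```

View pics/c4.png

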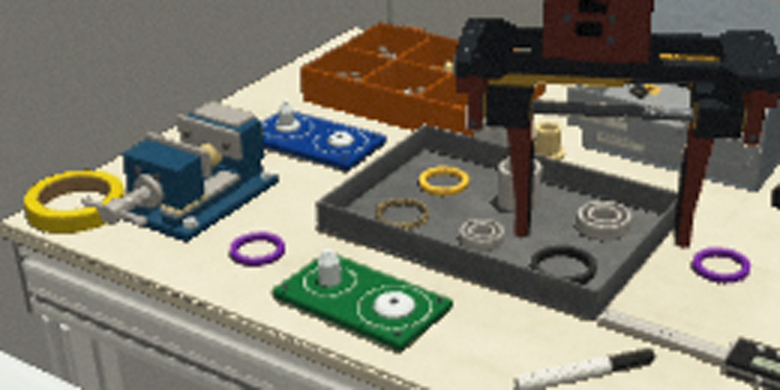

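View pics/c2.png

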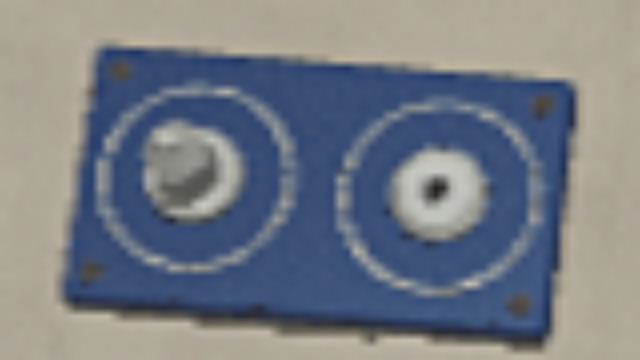

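View pics/c3.png

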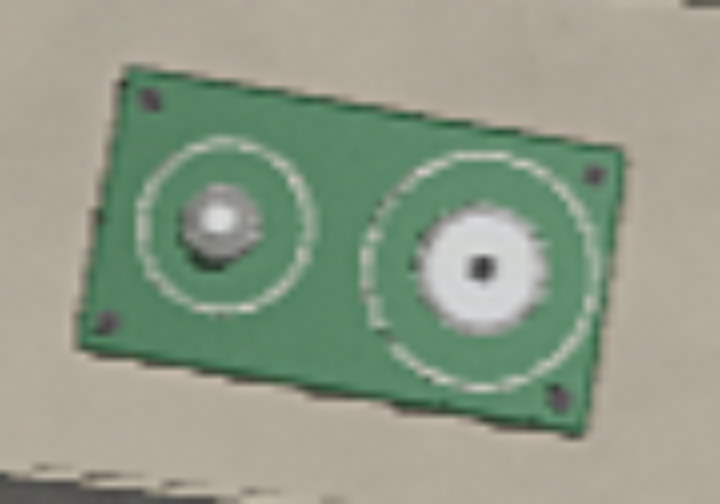

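```bash
cat > meas2.py <<'E'
from meas import *
from scipy.optimize import least_squares
s=r.snapshot("top");im=s["frame"][:,:,::-1].copy();hsv=cv2.cvtColor(im,cv2.COLOR_BGR2HSV)
H,S,V=[hsv[...,i].astype(int) for i in range(3)]
def circ(n,u,v,r0,r1,z):
    c=ray(s,u,v,z)[:2]; pts=[];w=[]
    for y in range(int(v)-30,int(v)+31):
        for x in range(int(u)-30,int(u)+31):
            p=ray(s,x,y,z)[:2]; d=np.linalg.norm(p-c)
            if r0<d<r1 and S[y,x]<115: pts.append(p);w.append(1-S[y,x]/130)
    pts=np.array(pts);w=np.array(w)
    f=least_squares(lambda q:(np.hypot(*(pts-q[:2]).T)-q[2])*w,[*c,(r0+r1)/2],loss="soft_l1",f_scale=.001)
    print(n,len(pts),f.x.round(4),"rms",np.sqrt(np.mean(f.fun**2)).round(5)); return f.x[:2]
bp=circ("bpost",214.2,141.8,.020,.031,.012);bb=circ("bboss",244.6,144,.020,.031,.012)
gp=circ("gpost",297.8,249.8,.018,.030,.012);gb=circ("gboss",329.9,255.3,.024,.038,.012)
for a,b in((bp,bb),(gp,gb)): print("dist",np.linalg.norm(a-b),"mid",(a+b)/2,"yaw",np.degrees(np.arctan2(*(a-b)[::-1]))-90)
E
python3 meas2.py
python3 - <<'E'
from h import *
# second view: scene camera, boards
s=r.snapshot("scene");im=s["frame"][:,:,::-1].copy();hsv=cv2.cvtColor(im,cv2.COLOR_BGR2HSV);H,S,V=cv2.split(hsv)
for n,X in dict(bp=(.5935,-.0165,.012),bb=(.591,-.0885,.012),gp=(.365,-.241,.012),gb=(.3607,-.312,.018),spacer=(.5843,-.2258,.0065),snap=(.5054,-.2257,.007),large=(.5909,-.4048,.018),sleeve=(.5906,-.3112,.045),seal=(.4989,-.4029,.007)).items():
    p=proj(s,X); cv2.circle(im,tuple(np.round(p*1).astype(int)),1,(0,0,255),-1)
cv2.imwrite("pics/c5.png",cv2.resize(im[150:250,240:420],None,fx=4.4,fy=4.4,interpolation=cv2.INTER_NEAREST))
E
```

```text
bpost 139 [ 0.592  -0.0149  0.0276] rms 0.0007
bboss 144 [ 0.5944 -0.0866  0.0286] rms 0.00069
gpost 372 [ 0.3648 -0.2408  0.0237] rms 0.00126
gboss 559 [ 0.3608 -0.3127  0.0316] rms 0.00161
dist 0.07182275348960103 mid [ 0.5931928 -0.0507492] yaw 1.9758560117338675
dist 0.07203647580708028 mid [ 0.36278821 -0.27671897] yaw -3.1466547739909885
```

View pics/c5.png

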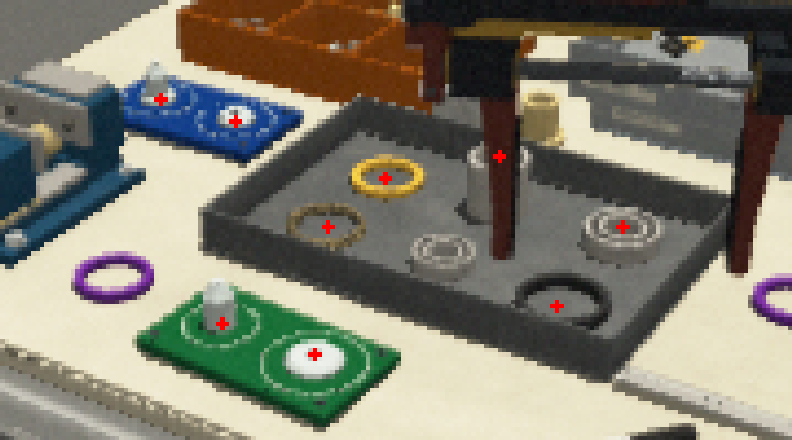

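```bash
python3 - <<'E'
from h import *
a=r.snapshot("top");b=r.snapshot("scene")
for h in(0.04,.06,.08,.1,.12): 
    print(h,[(ray(a,*q,h)[:2].round(3),proj(b,ray(a,*q,h)).round(1)) for q in((219,179),(188,176),(392,115),(355,113),(349,0))])
print(ray(a,376.4,198.5,.008))
cv2.imwrite("pics/c6.png",cv2.resize(a["frame"][160:235,165:265,::-1],None,fx=7,fy=7))
cv2.imwrite("pics/c7.png",cv2.resize(b["frame"][150:220,200:290,::-1],None,fx=8,fy=8))
for p in [(.592,-.0149),(.5944,-.0866),(.3648,-.2408),(.36,-.3127),(.5909,-.4048),(.59,-.226),(.505,-.2257),(.501,-.405)]:
    print(p,[ (lambda q: None if q is None else np.round(q,0).tolist())(r.inverse_kinematics([*p,.20],[180,0,y])) for y in(-90,-45,0,45,90,135)])
E
```

```text
0.04 [(array([ 0.498, -0.049]), array([264.9, 178. ])), (array([0.497, 0.02 ]), array([247.8, 173. ])), (array([ 0.694, -0.42 ]), array([400.1, 181.5])), (array([ 0.689, -0.335]), array([374.1, 175.7])), (array([ 0.983, -0.293]), array([398.1, 142.7]))]
0.06 [(array([ 0.493, -0.055]), array([264.9, 173.2])), (array([0.492, 0.013]), array([248. , 168.4])), (array([ 0.684, -0.417]), array([398.4, 176.6])), (array([ 0.68 , -0.334]), array([372.8, 170.9])), (array([ 0.967, -0.292]), array([396.8, 139.1]))]
0.08 [(array([ 0.489, -0.061]), array([264.8, 168.3])), (array([0.488, 0.005]), array([248.1, 163.7])), (array([ 0.675, -0.413]), array([396.8, 171.5])), (array([ 0.67 , -0.332]), array([371.5, 166.1])), (array([ 0.951, -0.292]), array([395.4, 135.3]))]
0.1 [(array([ 0.484, -0.066]), array([264.8, 163.3])), (array([ 0.483, -0.002]), array([248.3, 158.9])), (array([ 0.666, -0.41 ]), array([395.1, 166.3])), (array([ 0.661, -0.331]), array([370.2, 161.1])), (array([ 0.934, -0.292]), array([394.1, 131.4]))]
0.12 [(array([ 0.48 , -0.072]), array([264.8, 158.1])), (array([ 0.479, -0.009]), a
[... 1401 characters left out ...]
0, 87.0, -82.0]]
(0.59, -0.226) [None, [-24.0, 13.0, 83.0, -0.0, 84.0, 111.0], [-24.0, 13.0, 83.0, -0.0, 84.0, 66.0], [-24.0, 13.0, 83.0, -0.0, 84.0, 21.0], [-24.0, 13.0, 83.0, 0.0, 84.0, -24.0], [-24.0, 13.0, 83.0, 0.0, 84.0, -69.0]]
(0.505, -0.2257) [None, [-28.0, 1.0, 95.0, -0.0, 83.0, 107.0], [-28.0, 1.0, 95.0, -0.0, 83.0, 62.0], [-28.0, 1.0, 95.0, -0.0, 83.0, 17.0], [-28.0, 1.0, 95.0, 0.0, 83.0, -28.0], [-28.0, 1.0, 95.0, 0.0, 83.0, -73.0]]
(0.501, -0.405) [[-42.0, 15.0, 80.0, -0.0, 85.0, 138.0], [-42.0, 15.0, 80.0, -0.0, 85.0, 93.0], [-42.0, 15.0, 80.0, -0.0, 85.0, 48.0], [-42.0, 15.0, 80.0, -0.0, 85.0, 3.0], [-42.0, 15.0, 80.0, 0.0, 85.0, -42.0], [-42.0, 15.0, 80.0, 0.0, 85.0, -87.0]]
```

View pics/c6.png

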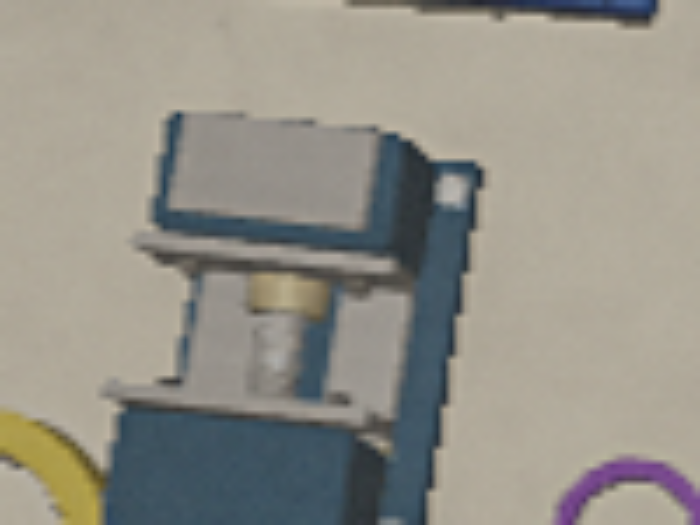

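View pics/c7.png

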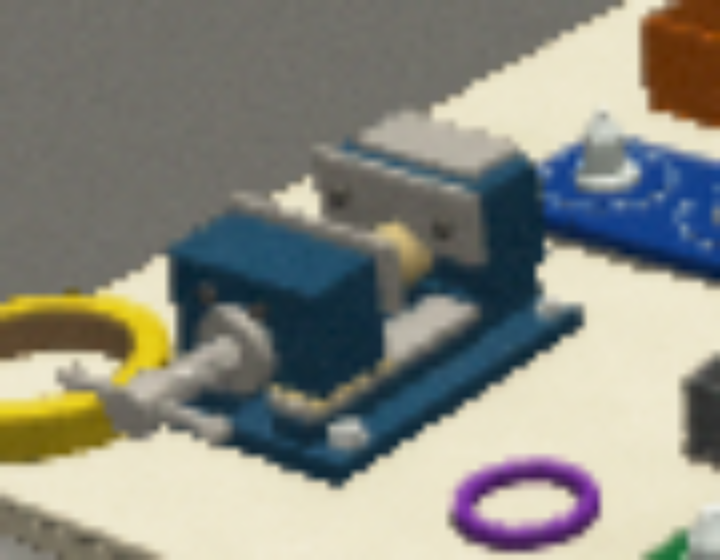

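```bash
cat > ops.py <<'E'
from h import *
L=.182; UP=.30
def st(tag):
    s=r.sense(); print(tag,"t",round(s["clock"],1),"tcp",s["tcp_pos"].round(4),"rpy",s["orientation"].round(1),"open",round(s["opening"],4),"F",s["contact_force"].round(1)); return s
def down(x,y,tip,speed=.12,slow=.02):
    r.servo_line([x,y,tip+slow+L],speed=speed*1.5)
    r.servo_line([x,y,tip+L],speed=.05)
def pick(x,y,psi,tip,squeeze=25):
    r.reach([x,y,UP],[180,0,psi]); down(x,y,tip); st("at"); r.grab(squeeze); s=st("grabbed")
    r.servo_line([x,y,UP],speed=.2); s=st("lifted"); return s
def place(x,y,psi,tip,post=.0):
    r.reach([x,y,UP],[180,0,psi]); s=st("over")
    e=s["tcp_pos"]-np.array([x,y,UP]); print("err",e.round(4))
    down(x,y,tip,slow=.035); st("down"); r.let_go(); st("open")
    r.servo_line([x,y,UP],speed=.2)
def snap(name,k="top",box=(110,290,190,430)):
    s=r.snapshot(k); a,b,c,d=box; cv2.imwrite(f"pics/{name}.png",cv2.resize(s["frame"][a:b,c:d,::-1],None,fx=3.2,fy=3.2,interpolation=cv2.INTER_CUBIC)); return s
E
python3 - <<'E'
from ops import *
s=pick(.5843,-.2258,40,.005)
snap("p1"); snap("p1s","scene",(110,290,190,430))
E
```

```text
at t 3.3 tcp [ 0.5843 -0.2257  0.1868] rpy [-180.    0.   40.] open 0.0875 F [0.3 0.6 0. ]
grabbed t 4.0 tcp [ 0.5843 -0.2258  0.1871] rpy [180.   0.  40.] open 0.0507 F [0.6 0.4 0.1]
lifted t 4.7 tcp [ 0.5841 -0.2257  0.2985] rpy [-179.9    0.    40. ] open 0.0507 F [ 0.2  0.2 -0.6]
```

View pics/p1s.png

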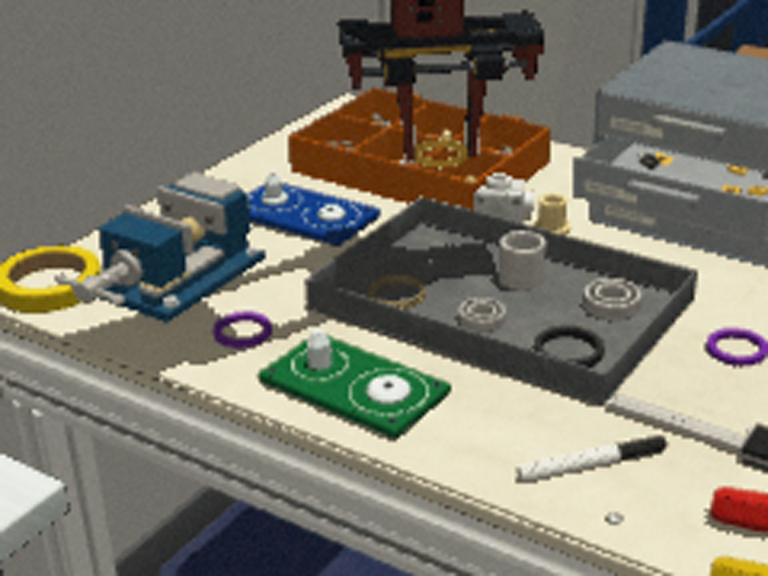

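The picture shows the gold ring held between the fingers, at about crop (442,152). The rest of the stock is undisturbed. Next I place it on the blue post.

```bash
python3 - <<'E'
from ops import *
place(.592,-.0149,40,.0155)
r.reach([.5906,-.3112,UP],[180,0,0]); st("next")
snap("p2"); snap("p2s","scene",(110,290,190,430))
E
```

```text
over t 5.7 tcp [ 0.592  -0.0157  0.2996] rpy [1.8e+02 1.0e-01 4.0e+01] open 0.0508 F [-0.4 -0.9 -0.4]
err [ 0.     -0.0008 -0.0004]
down t 7.0 tcp [ 0.5921 -0.0149  0.1977] rpy [180.  -0.  40.] open 0.0505 F [-0.4 -0.6  0. ]
open t 7.8 tcp [ 0.592  -0.0149  0.1975] rpy [-180.    0.   40.] open 0.0878 F [-0.1  0.1  0.6]
next t 9.6 tcp [ 0.591  -0.31    0.2996] rpy [-1.799e+02  0.000e+00  1.000e-01] open 0.0875 F [ 0.3 -0.6  0.5]
```

View pics/p2.png

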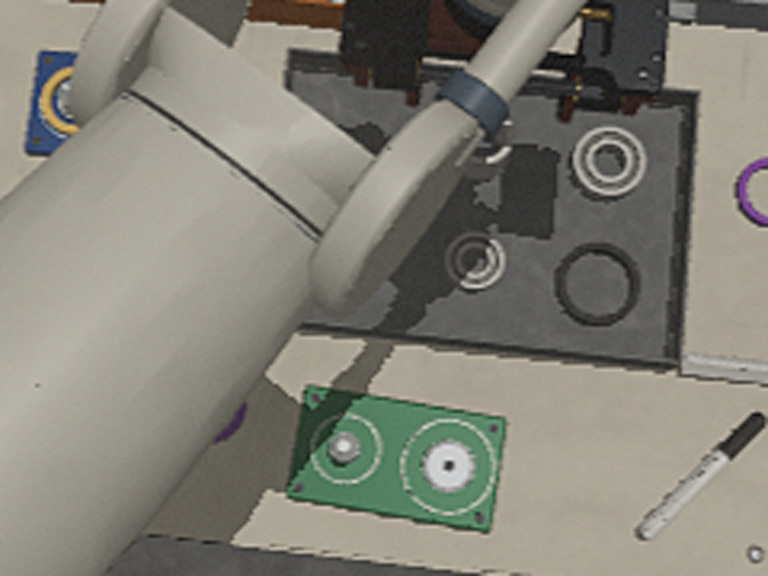

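View pics/p2s.png

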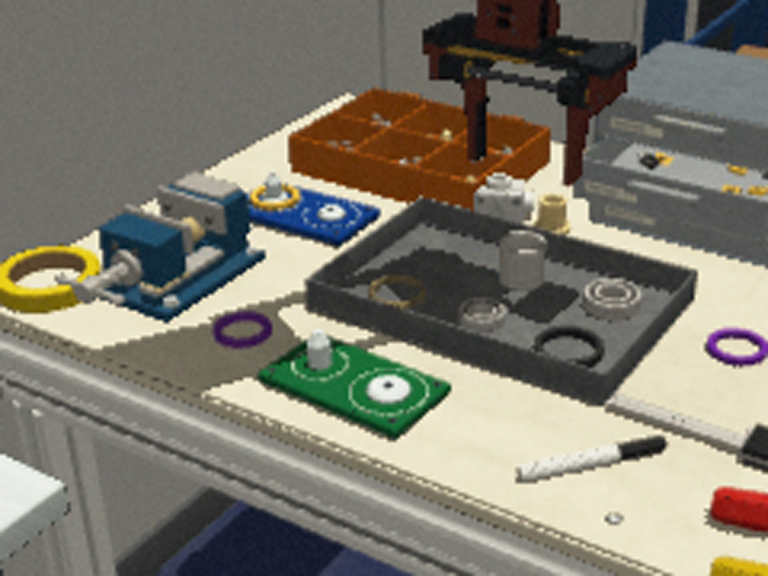

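The gold ring is flat round the stepped post (scene crop (274,192)). The sleeve is next.

```bash
python3 - <<'E'
from ops import *
pick(.5906,-.3112,0,.013,30)
place(.3648,-.2408,45,.0235)
r.reach([.59,-.397,UP],[180,0,0]); st("next")
snap("p3"); snap("p3s","scene",(110,290,190,430))
E
```

```text
at t 11.1 tcp [ 0.5905 -0.3112  0.1946] rpy [-180.    0.   -0.] open 0.0878 F [0.5 0.6 0.2]
grabbed t 11.9 tcp [ 0.5906 -0.3112  0.1951] rpy [180.  -0.  -0.] open 0.0425 F [-0.9  0.5  0.3]
lifted t 12.6 tcp [ 0.5904 -0.3111  0.2984] rpy [-1.799e+02  1.000e-01 -0.000e+00] open 0.0429 F [ 0.3  0.4 -2. ]
over t 13.5 tcp [ 0.3651 -0.2409  0.2994] rpy [-180.    -0.    44.9] open 0.0428 F [-0.3  0.2 -1. ]
err [ 0.0003 -0.0001 -0.0006]
down t 14.8 tcp [ 0.3649 -0.2409  0.2057] rpy [180.  -0.  45.] open 0.0425 F [-0.2 -0.4 -0.9]
open t 15.7 tcp [ 0.3648 -0.2408  0.2055] rpy [-180.    0.   45.] open 0.088 F [-0.9 -0.1 -0. ]
next t 17.4 tcp [ 0.5896 -0.3967  0.2993] rpy [-1.799e+02  1.000e-01  1.000e-01] open 0.0877 F [-0.1  0.3 -0.5]
```

View pics/p3.png

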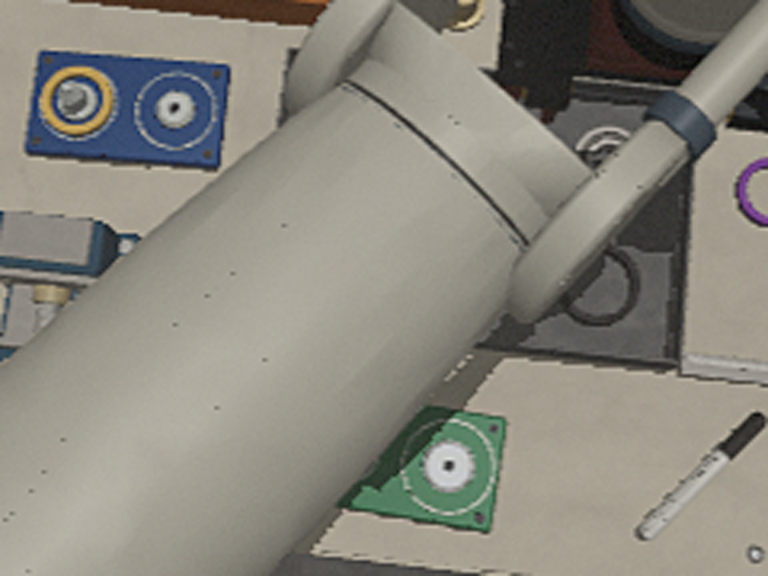

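View pics/p3s.png

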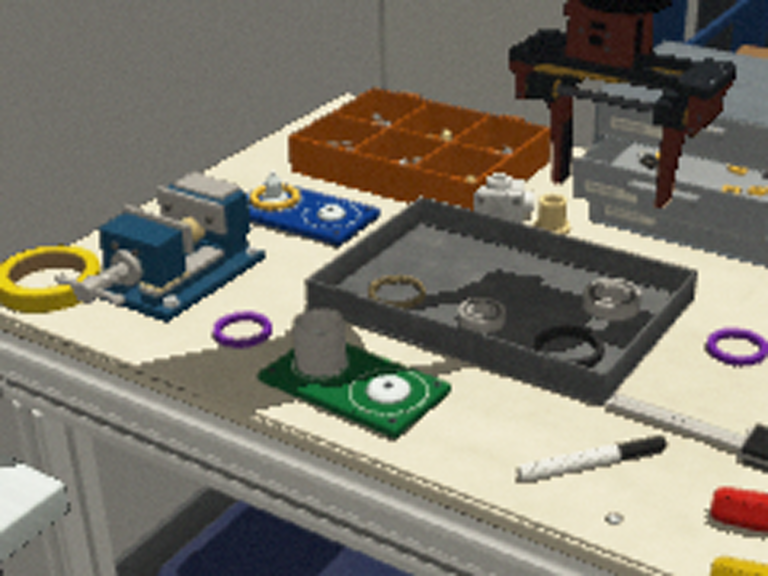

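The sleeve is upright over the green post (scene crop (320,345)), and in the top view the spacer is centred on the blue post. The large bearing is next.

```bash
python3 - <<'E'
from ops import *
pick(.591,-.397,0,.007,30)
r.reach([.592,-.0149,UP],[180,0,40]); r.servo_line([.592,-.0149,.25],speed=.2); st("over")
snap("p4"); snap("p4s","scene",(130,210,210,310))
E
```

```text
at t 18.9 tcp [ 0.5909 -0.397   0.1886] rpy [-180.    0.   -0.] open 0.0877 F [ 0.4  0.5 -0.7]
grabbed t 19.6 tcp [ 0.591  -0.3972  0.1893] rpy [180.  -0.  -0.] open 0.0519 F [ 0.2 -1.2  1.7]
lifted t 20.3 tcp [ 0.5909 -0.3968  0.2981] rpy [-1.799e+02  1.000e-01  0.000e+00] open 0.0516 F [ 0.2 -0.5 -1.5]
over t 22.1 tcp [ 0.5919 -0.0158  0.2493] rpy [-1.799e+02  1.000e-01  3.990e+01] open 0.0515 F [ 0.3 -1.1 -0.8]
```

View pics/p4s.png

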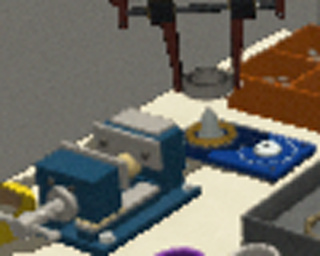

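View pics/p4.png

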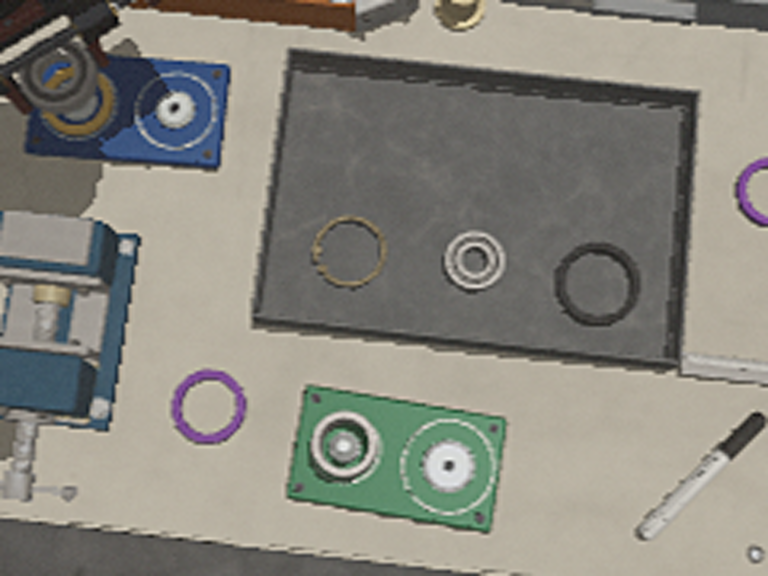

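```bash
python3 - <<'E'
from ops import *
s=r.snapshot("top")
im=s["frame"][:,:,::-1]; cv2.imwrite("pics/p5.png",cv2.resize(im[112:162,190:240],None,fx=11,fy=11,interpolation=cv2.INTER_CUBIC))
print(proj(s,[.592,-.0149,.0785]),proj(s,[.592,-.0149,.012]))
E
```

```text
[206.09483028 131.13343305] [213.99487386 141.71672217]
```

View pics/p5.png

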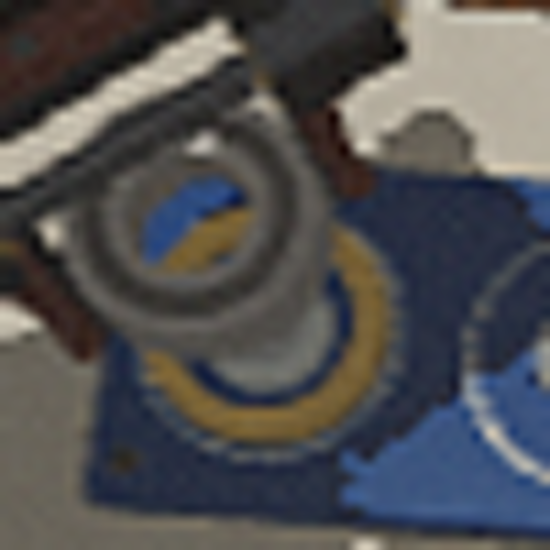

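The bearing hangs centred over the post to within about 1 mm: top rim at px (206.6,131.4), expected (206.1,131.1). I lower it now.

```bash
python3 - <<'E'
from ops import *
x,y=.592,-.0149
for z in (.030,.024):
    r.servo_line([x,y,z+L],speed=.05); st("z")
r.let_go(); st("open"); r.servo_line([x,y,UP],speed=.2)
r.reach([.5054,-.2257,UP],[180,0,-45]); st("n")
pick(.5054,-.2257,-45,.005,20)
snap("p6"); snap("p6s","scene",(110,290,190,430))
E
```

```text
z t 23.2 tcp [ 0.5921 -0.0149  0.2124] rpy [180.  -0.  40.] open 0.0516 F [ 0.1 -0.5 -1.4]
z t 23.5 tcp [ 0.5919 -0.0149  0.2055] rpy [-180.    0.   40.] open 0.0516 F [ 0.6 -0.5 -0.9]
open t 24.2 tcp [ 0.592  -0.0149  0.206 ] rpy [180.  -0.  40.] open 0.0877 F [-0.1  1.  -0.1]
n t 25.8 tcp [ 0.5054 -0.2253  0.2987] rpy [ 1.80e+02  1.00e-01 -4.49e+01] open 0.088 F [0.5 0.4 0.1]
at t 27.3 tcp [ 0.5053 -0.2257  0.1868] rpy [180.   0. -45.] open 0.0877 F [ 0.7 -1.   0. ]
grabbed t 28.0 tcp [ 0.5054 -0.2257  0.1871] rpy [-180.   -0.  -45.] open 0.0517 F [0.2 0.3 0.2]
lifted t 28.7 tcp [ 0.5052 -0.2256  0.2987] rpy [ 1.8e+02  1.0e-01 -4.5e+01] open 0.052 F [-0.   0.1 -0. ]
```

View pics/p6s.png

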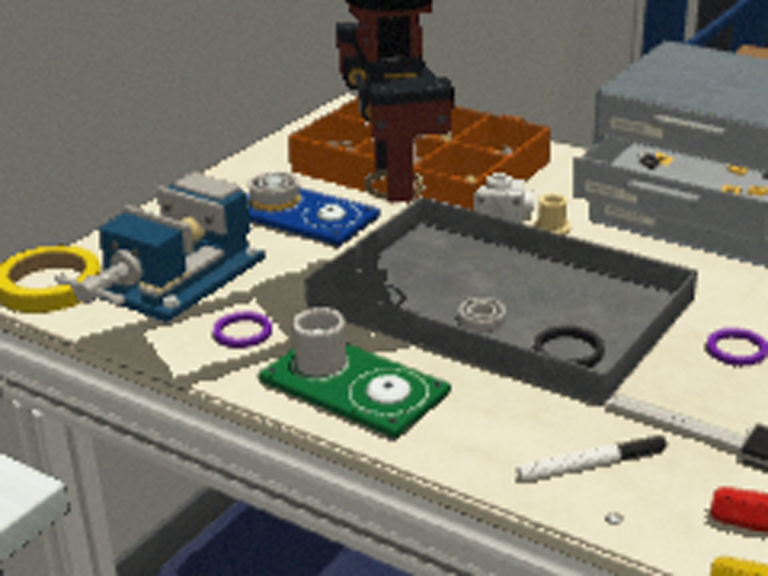

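View pics/p6.png

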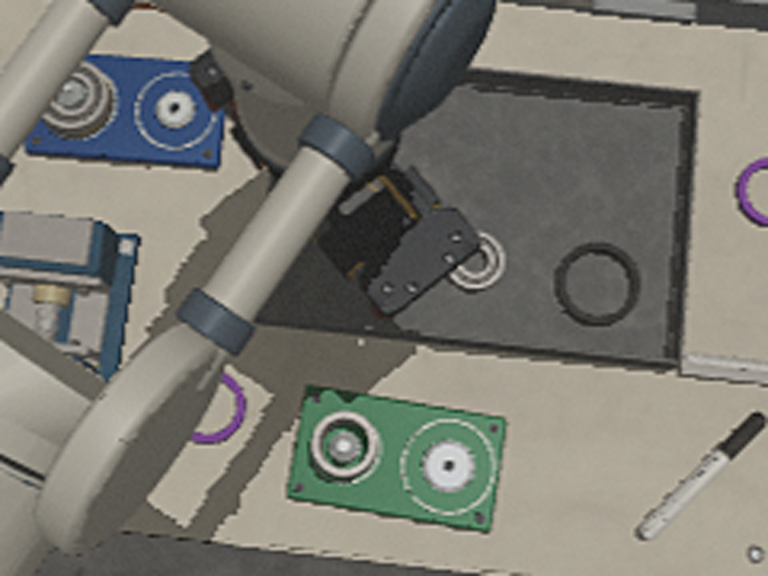

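The bearing is seated on the spacer (scene crop (273,188)), and the snap ring is between the fingers. I place it on the boss, then pick the seal.

```bash
python3 - <<'E'
from ops import *
place(.5944,-.0866,-45,.0155)
pick(.501,-.405,45,.0055,20)
snap("p7"); snap("p7s","scene",(110,290,190,430))
E
```

```text
over t 29.5 tcp [ 0.5941 -0.0871  0.2991] rpy [179.9   0.  -45. ] open 0.0517 F [ 0.4 -0.8 -0.2]
err [-0.0003 -0.0005 -0.0009]
down t 30.9 tcp [ 0.5945 -0.0866  0.1976] rpy [-180.   -0.  -45.] open 0.0517 F [ 0.2 -0.7 -1.2]
open t 31.6 tcp [ 0.5944 -0.0866  0.1975] rpy [180.   0. -45.] open 0.0878 F [-0.3  0.9 -0.2]
at t 35.3 tcp [ 0.5009 -0.405   0.1872] rpy [-180.    0.   45.] open 0.0878 F [-0.4 -0.3 -0.1]
grabbed t 35.9 tcp [ 0.501  -0.405   0.1877] rpy [180.   0.  45.] open 0.0591 F [ 0.5 -0.4  1.1]
lifted t 36.6 tcp [ 0.5009 -0.4049  0.2985] rpy [-179.9    0.    45. ] open 0.0593 F [-0.1  0.8 -0.7]
```

View pics/p7s.png

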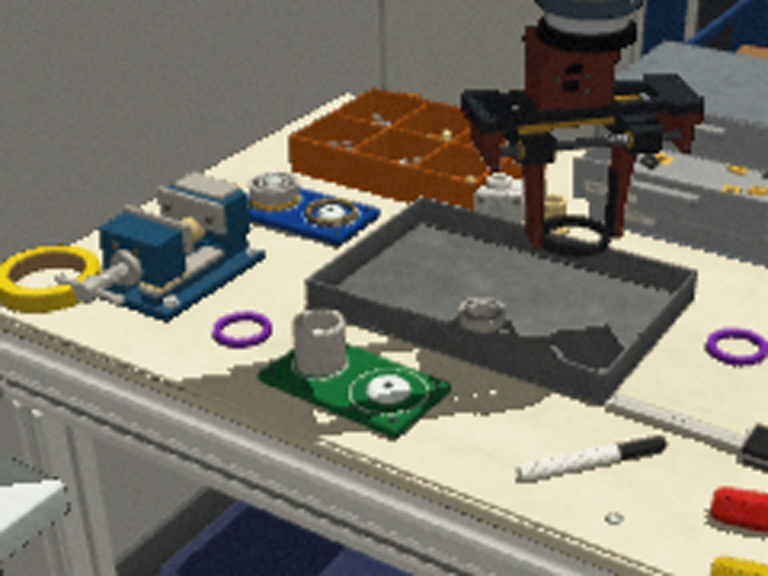

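View pics/p7.png

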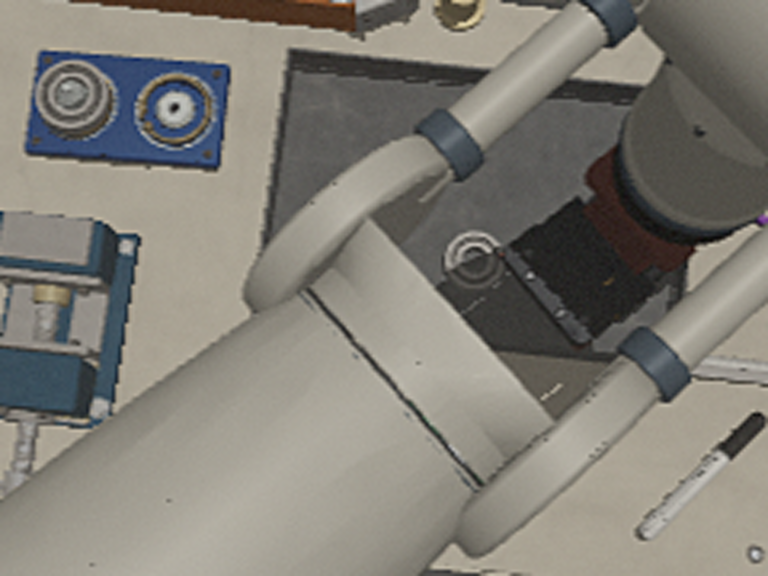

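The snap ring lies round the blue boss and the seal is held. I place it, retreat and check everything.

```bash
python3 - <<'E'
from ops import *
place(.3608,-.3127,45,.016)
r.move_joints([-69.139,5.22,70.514,0,104.267,-3.249]); r.wait(.5); st("home")
snap("p8"); snap("p8s","scene",(110,290,190,430))
E
```

```text
over t 37.4 tcp [ 0.3611 -0.313   0.2998] rpy [180.  -0.  45.] open 0.0592 F [-0.3 -0.  -0.9]
err [ 0.0003 -0.0003 -0.0002]
down t 38.8 tcp [ 0.3609 -0.3128  0.1982] rpy [180.  -0.  45.] open 0.0591 F [-0.3  0.4 -0.2]
open t 39.4 tcp [ 0.3608 -0.3127  0.198 ] rpy [180.   0.  45.] open 0.0877 F [ 0.2  0.3 -0.2]
home t 41.7 tcp [ 0.2453 -0.5475  0.4047] rpy [180.    0.   24.1] open 0.0879 F [-0.3  1.1  0.4]
```

View pics/p8.png

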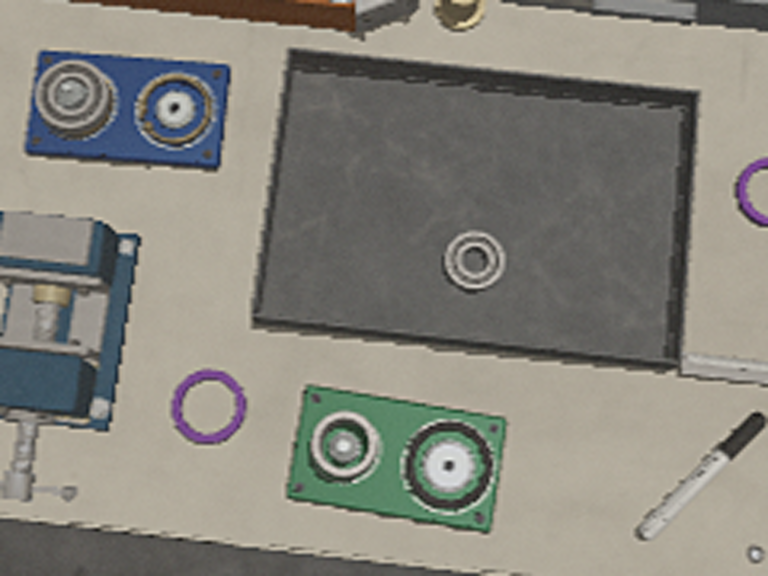

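View pics/p8s.png

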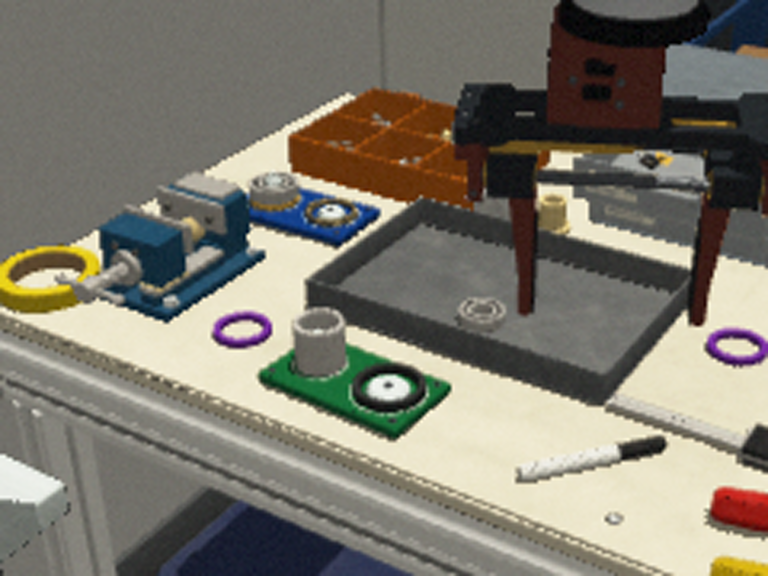

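All five parts look seated. One quick numeric check, then I hand in.

```bash
python3 - <<'E'
from ops import *
from meas import ell
s=r.snapshot("top");im=s["frame"][:,:,::-1].copy();hsv=cv2.cvtColor(im,cv2.COLOR_BGR2HSV);g=hsv[...,2];S=hsv[...,1]
def do(n,m,X,w):
    u,v=np.round(proj(s,X)).astype(int); mm=(m[v-w:v+w,u-w:u+w]*255).astype(np.uint8)
    p,ax=ell(mm,(u-w,v-w)); e=ray(s,*p,X[2])-np.array(X); print(n,np.round(ax,1),"offset mm",(e[:2]*1000).round(1))
do("bearing",(S<70)&(g>80),(.592,-.0149,.034),17)
do("sleeve",(S<60)&(g>110),(.3648,-.2408,.054),14)
do("seal",(g<75),(.3608,-.3127,.016),18)
do("snap",(hsv[...,0]<40)&(S>50),(.5944,-.0866,.016),15)
do("small",(S<60)&(g>105),(.5077,-.3159,.015),15)
r.hand_in(); 
E
```

```text
bearing [39.4 46.1] offset mm [7.5 7.4]
sleeve [20.9 23.4] offset mm [-0.6 -2.4]
seal [27.  27.1] offset mm [-0.2  0.9]
snap [21.  22.2] offset mm [-0.1 -0.2]
small [17.9 19. ] offset mm [0.1 0.1]
the job is handed in; nothing more can be done
```

I made up both kits and handed the job in at about 42 s of the 112 s allowed. No verdict is reported on hand-in.

- **Blue board:** the gold spacer ring is round the stepped post, the large bearing rests on it, and the snap ring is round the boss.
- **Green board:** the steel sleeve stands upright on the post and the black seal ring is round the boss.
- **Left alone:** the small bearing measured 0.1 mm from its starting place. I did not measure the caliper or marker; the gripper stayed clear of them and the marker looks the same in the last pictures. I left the purple rings alone.

**Last checks:** these are offsets from station, in millimetres along world x and y.

| Part | x | y |
|---|---|---|
| Snap ring | -0.1 | -0.2 |
| Seal ring | -0.2 | 0.9 |
| Sleeve | -0.6 | -2.4 |
| Large bearing | 7.5 | 7.4 |

- **Large bearing:** I do not trust this figure. Its colour mask spilled into the pale worktop, giving a fitted shape of 39 x 46 px where the bearing should be about 23 px. Both camera views show the bearing seated flat on the spacer and round the spigot, and it was released at its seated height with no contact force. I handed in without repeating that measurement.
- **Sleeve:** its mask also included some of the sleeve's side, so its offset is only approximate.
- **Spacer ring:** I checked this by eye only. It looked centred on the post before the bearing went on.

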